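# Stand the blue earring panel up against the fence board

### The arm

A 6-joint arm with a two-finger parallel gripper is mounted at the origin on the work surface. World frame = base frame: x ahead of the robot, y to its left, z up, the work surface at z = 0. Lengths are in m, angles in rad, forces in N, time in s.
With the tool pointing down it reaches from about 0.35 to 0.975 m from the base axis. Payload 4.9 kg.
Tool frame: the origin (TCP) lies midway between the tips of the shut fingers; the grasp point (between the pads) lies 19 mm behind it; z points along the fingers, y is the direction in which the jaws open and shut (so a half turn about z gives the same grasp; the last joint's range is limited). The gripper opens to 85 mm and grips with 20 to 120 N. Pads are 22 mm wide; open, the fingers measure 114 mm over their backs; the gripper's body (76 mm by 85 mm) begins 54 mm behind the grasp point. The pads swing forward as they close: fully open they stand 13 mm farther back than shut.
Start: joints at [1.139, 0.053, 1.613, -0, 1.476, -0.119], TCP at [0.192, 0.595, 0.192] pointing down, gripper open.
Joint ranges: [-3.01, 3.01], [-1.01, 2.22], [0.06, 2.58], [-1.02, 4.17], [0.09, 2.62], [-3.14, 3.14]. Speed limits (rad/s): [2.57, 2.57, 3.14, 3.14, 3.14, 3.14].

### API

Orientations are given as a unit quaternion [w, x, y, z].
In Python, from plant import manip, cams gives the robot as it stands.
- The arm moves only by the tool jog_arm, never from a script. Its argument "targets" is a list of rows, each a list of 4 numbers: the shift along the tool's x, y, z in m, then the turn about the tool's z in degrees. A call has 1 to 5 rows; each row is the pose to reach, as a shift and turn from the pose commanded when the call began, along the tool's axes at that moment; what a row does not reach only later rows make up. A row lasts 1/12 s, in which the tool goes at most 41.7 mm and 7.16 degrees, less where a joint would pass 70% of its speed; a pose out of reach is approached as far as the arm can. A call with a gripper value outside its range is refused whole. "fingers" is the opening, from 0 (shut) to 1 (fully open), set as the call begins (left out, the last holds). The fingers move at their own pace and stop on an object; the grip force is fixed at half the most. Time passes only in rows, so rows that repeat a pose let the fingers close. It gives the time, the measured TCP pose, the force and the opening at its end, in the units of the state.
- manip.state(): the state, without advancing time (a new reading comes with each control period).
- cams.grab_frame(name): name is "scene" or "top" or "wrist"; returns the picture (384x512x3 uint8, red, green, blue); there is no depth.
- cams.get_calibration(name): a dict with "camera_matrix" (3x3 intrinsics, pixels), "cam_to_world" (4x4, takes a point from camera to world coordinates). Camera axes: x right, y up, looking along -z (the intrinsics and any distortion apply to the point x, -y, -z); pixel columns grow to the right and rows downward; lengths in m; the calibration is good to about 2 mm. A picture is of the moment at which its call begins: read the wrist's pose just before it. get_calibration takes no time and is no camera call; for the wrist camera it gives the pose at the moment of the call.
- manip.job_done(): hands the job in, once; it reports no verdict.
The state is a dict: "time": time; "joint_pos": joint angles; "joint_vel": joint speeds; "joint_efforts": joint torques, N m; "tool_pos": TCP position; "tool_rot": TCP orientation; "contact_force": force on the tool from outside, world axes, zero at the start; "ft_torque": the same for the moment, N m; "gripper_width": opening from 0.0 (shut) to 1.0 (fully open).
Only numpy, scipy, OpenCV 4.12 (cv2) and the standard library are available. Lean on these libraries where they do the work, as an engineer would, in place of code of your own. Each camera call takes 0.05 s, during which the arm holds its last target. There are 200 camera calls.

### The job

Stand the blue earring panel up: push it across the mat against the wooden fence board so that it tips up on its leading edge, without lifting it off the table, then let go and leave it standing upright with its back against the board. Leave the orange and the white panel lying where they are.

Things in the scene. Friction and masses are not known exactly. Their poses are not given: they have to be found in the camera images.
- blue_panel: blue L-shaped earring panel, 60-130 g, lying flat. Plate 76 (x) x 56 (y) x 6 mm; at its rear edge, nearer the robot, a lip 6 mm thick, as wide as the plate, stands up to 50 mm above the table. Origin: centre of the plate's underside (leading edge 38 mm along +x, lip's outer face 38 mm along -x); z up when flat. Stood up, x points down, z into the fence, the lip on top reaches over the board
- orange_panel: orange panel of the same shape, size and axes as the blue one, lying flat; to be left alone. The three panels lie in a row along the fence, in any order, about 120 mm from centre to centre, their leading edges 10 to 35 mm short of the board and parallel to it within 7 degrees
- white_panel: white panel of the same shape, size and axes as the blue one, lying flat; to be left alone
- fence: wooden fence board on its long edge, fixed to the table: 420 mm long (y), 12 mm thick (x), 55 mm high, two low feet on the far side. Origin: centre of its underside; its flat face, 6 mm from the origin, looks to -x, towards the robot and the panels. A panel stood up against it rests there by its own weight, its origin 12 mm before the fence's and 38 mm up
There are look-alikes about, which are no part of the job. What is shaped like the blue_panel but green or yellow is not meant.

How it is judged:
By the outcome, as a careful person would: the job done as asked, in the order asked, and still so for the second after the job is handed in, with the robot touching nothing.
It also fails if it takes over 35 s, if anything falls off the work surface, if the arm or the gripper's body presses on something with over 40 N, if the wrist force passes 120 N, or if a joint passes its speed limit or range.

## Working session

There is one attempt and no reset: what is moved stays moved. The work goes in short steps, Python scripts to look and compute and a tool call to move; the robot and the scene stay as the last step left them, time stands still between calls to the robot, and variables do not carry over. Pictures are saved under pics/ and viewed, about 8 in all and at most 12, crops included, and the job is handed in when it is done.

Besides the shell and the picture viewer there is one more tool, called after "Emit:" in YAML: its name, and indented under it one key for each argument. jog_arm: Moves the arm, as the interface text tells. Its arguments: {"type":"object","properties":{"targets":{"type":"array"},"fingers":{"type":"number"}},"required":["targets"]}

```bash
mkdir -p pics; ls; python3 - <<'E'
from plant import manip,cams
import cv2,numpy as np
for n in("top","scene"):
    f=cams.grab_frame(n); cv2.imwrite(f"pics/{n}0.png",f[:,:,::-1])
    c=cams.get_calibration(n); print(n,c)
s=manip.state(); print(s)
E
```

```text
pics
top {'camera_matrix': array([[375.98546755,   0.        , 255.28414341],
       [  0.        , 375.98546755, 196.35901642],
       [  0.        ,   0.        ,   1.        ]]), 'cam_to_world': array([[-0.0618688 ,  0.97641558, -0.20684505,  0.33597615],
       [-0.99808027, -0.05993745,  0.01559707,  0.00842256],
       [ 0.00283146,  0.20741293,  0.97824938,  0.73669568],
       [ 0.        ,  0.        ,  0.        ,  1.        ]])}
scene {'camera_matrix': array([[432.11776695,   0.        , 254.19266854],
       [  0.        , 432.11776695, 191.93950082],
       [  0.        ,   0.        ,   1.        ]]), 'cam_to_world': array([[-0.30264721, -0.8332171 ,  0.46276768,  0.87235449],
       [ 0.95310205, -0.26403159,  0.14793177,  0.13379257],
       [-0.001074  ,  0.48583596,  0.87404935,  0.71620965],
       [ 0.        ,  0.        ,  0.        ,  1.        ]])}
{'time': 0.1, 'joint_pos': array([ 1.13899550e+00,  5.33350624e-02,  1.61414605e+00, -5.25950489e-06,
        1.47601125e+00, -1.18972457e-01]), 'joint_vel': array([-0.00119525, -0.00182592, -0.00417739,  0.00049231, -0.00177031,
       -0.00085649]), 'joint_efforts': array([ 1.30701974e-04, -3.94907963e+01, -3.71361208e+01, -1.19750493e-04,
        3.96990072e-03, -1.27316602e-05]), 'tool_pos': array([0.19206116, 0.59409014, 0.19126497]), 'tool_rot': array([-2.55763341e-04,  1.55776855e-01,  9.87791815e-01, -9.14772035e-04]), 'contact_force': array([ 0.0948857 ,  0.1169878 , -0.39355005]), 'ft_torque': array([-0.0333957 ,  0.02707358,  0.05769347]), 'gripper_width': 1.0012066296818374}
```

View pics/top0.png

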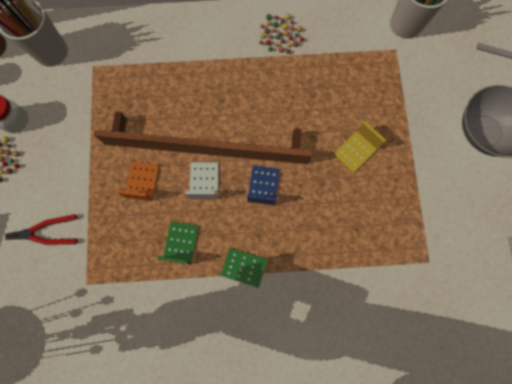

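View pics/scene0.png

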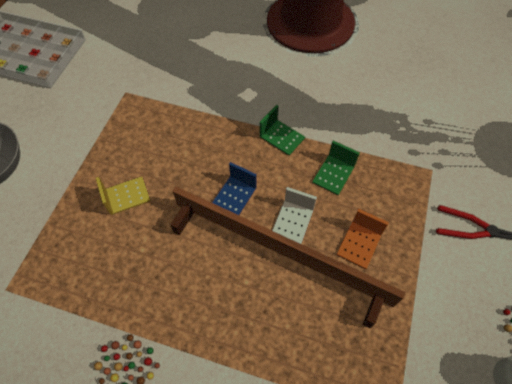

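The top view shows the blue panel at about (265,184), at the right end of the row. Orange is at (140,180), white at (203,180), and the fence runs from (97,136) to (310,158). The scene view agrees, with blue at (235,190). Next I'll measure blue and the fence.

```bash
cat > h.py <<'E'
import numpy as np,cv2
from plant import manip,cams
def ray(cal,uv,z):
    K=cal["camera_matrix"];T=cal["cam_to_world"]
    uv=np.atleast_2d(uv).astype(float)
    d=np.c_[(uv[:,0]-K[0,2])/K[0,0],-(uv[:,1]-K[1,2])/K[1,1],-np.ones(len(uv))]@T[:3,:3].T
    return T[:3,3]+d*((z-T[2,3])/d[:,2])[:,None]
def blob(m):
    m=cv2.morphologyEx(m,cv2.MORPH_CLOSE,np.ones((5,5)))
    c=max(cv2.findContours(m,0,2)[0],key=cv2.contourArea); return c
E
python3 - <<'E'
from h import *
np.set_printoptions(precision=4,suppress=True)
for n in("top","scene"):
    f=cv2.imread(f"pics/{n}0.png");cal=cams.get_calibration(n)
    h=cv2.cvtColor(f,cv2.COLOR_BGR2HSV)
    c=blob(cv2.inRange(h,(105,90,30),(130,255,255)))
    q=cv2.approxPolyDP(c,3,True)[:,0]; print(n,cv2.contourArea(c)); 
    for p in q: print(p,*[ray(cal,p,z)[0,:2] for z in(0,.006,.05)])
    c=blob(cv2.inRange(h,(0,100,0),(12,255,125)))
    if n=="top": x0,y0,w,hh=90,120,230,50
    print("fence",cv2.boundingRect(c),cv2.contourArea(c))
    for p in cv2.approxPolyDP(c,2.5,True)[:,0]: print(p,*[ray(cal,p,z)[0,:2] for z in(0,.055)])
t=cv2.imread("pics/top0.png")[115:225,85:325];s=cv2.imread("pics/scene0.png")[150:310,160:410]
cv2.imwrite("pics/c1.png",np.vstack([cv2.resize(t,(720,300),interpolation=2)[:290],cv2.resize(s,(720,300),interpolation=2)]))
E
```

```text
top 760.0
[254 167] [ 0.5529 -0.0045] [ 0.5511 -0.0044] [ 0.5382 -0.0036]
[249 197] [0.4912 0.0093] [0.4899 0.0093] [0.4807 0.0093]
[273 201] [ 0.4801 -0.0381] [ 0.4789 -0.0377] [ 0.4703 -0.0349]
[277 170] [ 0.5437 -0.0508] [ 0.542  -0.0503] [ 0.5296 -0.0468]
fence (94, 112, 221, 53) 3177.0
[ 94 131] [0.6508 0.3224] [0.6273 0.299 ]
[ 94 135] [0.6419 0.3222] [0.6191 0.2988]
[105 144] [0.6208 0.2991] [0.5996 0.2774]
[254 158] [ 0.572  -0.0057] [ 0.5544 -0.0046]
[253 164] [ 0.5594 -0.0028] [ 0.5427 -0.002 ]
[256 164] [ 0.559 -0.009] [ 0.5424 -0.0077]
[256 158] [ 0.5718 -0.0098] [ 0.5542 -0.0084]
[302 163] [ 0.5554 -0.1029] [ 0.539  -0.0945]
[314 154] [ 0.5731 -0.1291] [ 0.5554 -0.1189]
[299 147] [ 0.59   -0.0997] [ 0.5711 -0.0916]
[302 133] [ 0.6201 -0.1085] [ 0.5989 -0.0998]
[296 128] [ 0.6319 -0.097 ] [ 0.6098 -0.0892]
[291 148] [ 0.5889 -0.083 ] [ 0.57   -0.0762]
[125 131] [0.6469 0.2582] [0.6237 0.2396]
[126 121] [0.669  0.2564] [0.6441 0.2379]
[132 120] [0.6704 0.2439] [0.6455 0.2263]
[127 120] [0.6711 0.2543] [0.6461 0.2359]
[120 112] [0.69   0.2691] [0.6635 0.2497]
[115 112] [0.6
[... 2152 characters left out ...]
.2   ]
[344 263] [0.5806 0.204 ] [0.603  0.1986]
[339 263] [0.5833 0.1958] [0.6055 0.191 ]
[338 258] [0.5748 0.1921] [0.5976 0.1877]
[343 257] [0.5703 0.2001] [0.5935 0.195 ]
[337 253] [0.5662 0.1885] [0.5897 0.1843]
[337 259] [0.5771 0.1909] [0.5998 0.1865]
[332 260] [0.5816 0.183 ] [0.6039 0.1792]
[264 226] [0.5552 0.051 ] [0.5796 0.0573]
[241 217] [0.5507 0.0054] [0.5754 0.0153]
[241 212] [0.541  0.0022] [0.5664 0.0123]
[236 215] [ 0.5496 -0.0047] [0.5744 0.006 ]
[215 205] [ 0.5418 -0.0487] [ 0.5672 -0.0347]
[213 199] [ 0.531  -0.0566] [ 0.5572 -0.042 ]
[205 201] [ 0.5395 -0.0695] [ 0.5651 -0.0538]
[184 193] [ 0.5355 -0.1135] [ 0.5614 -0.0945]
[178 187] [ 0.5268 -0.1293] [ 0.5533 -0.1091]
```

View pics/c1.png

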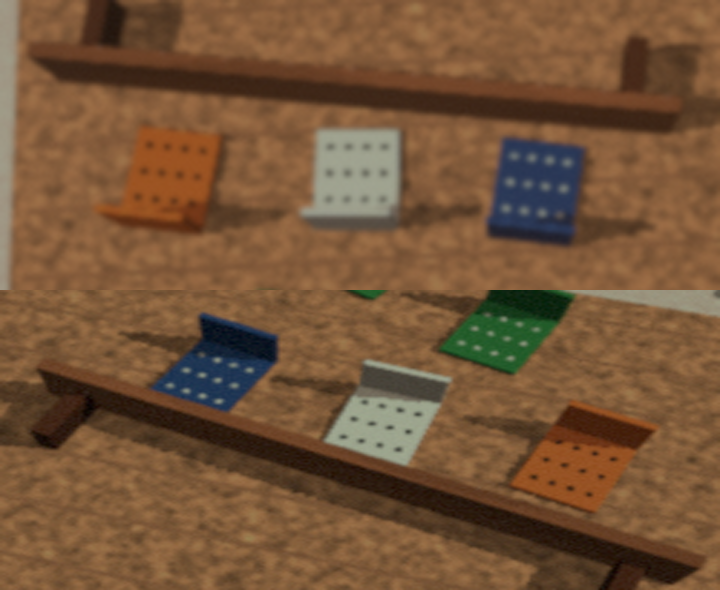

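Fence: the near face crosses the panel axis at about x=0.566, with yaw of about -9°. Blue: the leading edge is at about (0.546,-0.027), 20 mm short of the board, and nearly parallel to it. The lip's outer face is at about (0.471,-0.015).

Plan: spread the fingers slightly along the fence direction and push the lip. Once the panel meets the board, the tips follow the lip's arc.

Emit:
jog_arm:
  targets:
    - [-0.027,-0.032,0,-4.3]
    - [-0.054,-0.064,0,-8.7]
    - [-0.081,-0.096,0,-8.7]
    - [-0.108,-0.128,0,-8.7]
    - [-0.135,-0.16,0,-8.7]
  fingers: 0.25

```text
time: 0.52
tool_pos: [0.2711, 0.3999, 0.1917]
tool_rot: [-0.0, 0.08, 0.997, -0.0]
contact_force: [1.8, -0.0, 1.0]
gripper_width: 0.295
```

Emit:
jog_arm:
  targets:
    - [-0.02,-0.0343,0,0]
    - [-0.04,-0.0687,0,0]
    - [-0.06,-0.103,0,0]
    - [-0.08,-0.1374,0,0]
    - [-0.1,-0.1717,0,0]

```text
time: 0.93
tool_pos: [0.3422, 0.2145, 0.192]
tool_rot: [0.0, 0.08, 0.997, -0.0]
contact_force: [0.2, -1.0, -0.6]
gripper_width: 0.253
```

Emit:
jog_arm:
  targets:
    - [-0.02,-0.0343,0,0]
    - [-0.04,-0.0687,0,0]
    - [-0.06,-0.103,0,0]
    - [-0.08,-0.1374,0,0]
    - [-0.1,-0.1717,0,0]

```text
time: 1.35
tool_pos: [0.4135, 0.0288, 0.1922]
tool_rot: [0.0, 0.081, 0.997, 0.0]
contact_force: [1.3, 0.3, -0.4]
gripper_width: 0.254
```

Emit:
jog_arm:
  targets:
    - [-0.019,-0.034,0,0]
    - [-0.019,-0.034,0.03,0]
    - [-0.019,-0.034,0.05,0]
    - [-0.019,-0.034,0.05,0]

```text
time: 1.68
tool_pos: [0.4234, -0.0061, 0.1371]
tool_rot: [-0.005, 0.081, 0.997, 0.001]
contact_force: [0.6, 1.0, -1.1]
gripper_width: 0.249
```

```bash
python3 - <<'E'
from h import *
np.set_printoptions(precision=4,suppress=True)
cal=cams.get_calibration("wrist");f=cams.grab_frame("wrist")[:,:,::-1]
s=manip.state();print(s["time"],s["tool_pos"],s["tool_rot"])
print(cal)
cv2.imwrite("pics/w1.png",f)
E
```

```text
1.7333 [ 0.4246 -0.0058  0.1395] [-0.0031  0.0809  0.9967  0.0004]
{'camera_matrix': array([[318.6574,   0.    , 256.2131],
       [  0.    , 318.6574, 191.8743],
       [  0.    ,   0.    ,   1.    ]]), 'cam_to_world': array([[ 0.1623, -0.948 , -0.2736,  0.3525],
       [ 0.9867,  0.1563,  0.0437,  0.0063],
       [ 0.0014, -0.2771,  0.9608,  0.3201],
       [ 0.    ,  0.    ,  0.    ,  1.    ]])}
```

View pics/w1.png

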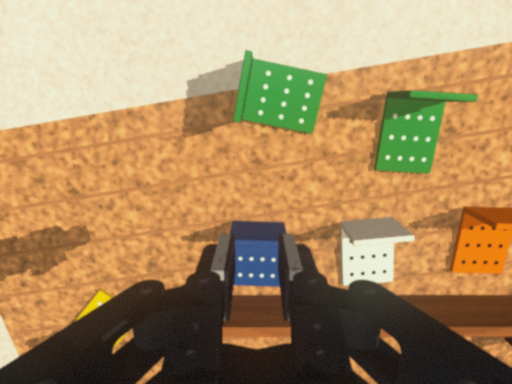

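The wrist view shows the blue panel square between the fingers: lip at row 222, cols 232-285, and leading edge at row 285. The fence lies just below that, at about row 297. I'll refine from this view.

```bash
python3 - <<'E'
from h import *
np.set_printoptions(precision=4,suppress=True)
cal=cams.get_calibration("wrist");f=cv2.imread("pics/w1.png");h=cv2.cvtColor(f,cv2.COLOR_BGR2HSV)
c=cv2.inRange(h,(105,90,30),(130,255,255));
for x in(240,258,272):
    r=np.where(c[200:300,x])[0]+200; print(x,r.min(),r.max(),[ray(cal,(x,v),z)[0] for v,z in((r.min()-.5,.05),(r.max()+.5,.006))])
r=np.where(c[224])[0];r2=np.where(c[280])[0]; print(r.min(),r.max(),ray(cal,[(r.min(),224),(r.max()+1,224)],.05),r2.min(),r2.max(),ray(cal,[(r2.min(),280),(r2.max()+1,280)],.006))
for x in(258,330,370,420): print(x,[tuple(f[v,x]) for v in range(284,312,2)])
for x,v in((258,294),(330,294),(420,294)): print(x,v,ray(cal,(x,v),0),ray(cal,(x,v),.055))
E
```

```text
240 240 284 [array([ 0.4747, -0.0282,  0.05  ]), array([ 0.5489, -0.0435,  0.006 ])]
258 240 284 [array([ 0.4774, -0.0116,  0.05  ]), array([ 0.5522, -0.0234,  0.006 ])]
272 241 285 [array([0.4805, 0.0011, 0.05  ]), array([ 0.556, -0.008,  0.006])]Traceback (most recent call last):
  File "<stdin>", line 7, in <module>
    return umr_minimum(a, axis, None, out, keepdims, initial, where)
ValueError: zero-size array to reduction operation minimum which has no identity
```

Emit:
jog_arm:
  targets:
    - [0,0,0.04,0]
    - [0,0,0.08,0]
    - [0,0,0.109,0]
    - [-0.012,0,0.109,0]
    - [-0.022,0,0.109,0]

```text
time: 2.15
tool_pos: [0.4474, -0.0084, 0.0321]
tool_rot: [-0.002, 0.08, 0.997, 0.0]
contact_force: [0.5, 0.6, 0.0]
gripper_width: 0.249
```

Emit:
jog_arm:
  targets:
    - [-0.005,0,0,0]
    - [-0.01,0,0,0]
    - [-0.015,0,0,0]
    - [-0.02,0,0,0]
    - [-0.024,0,0,0]

```text
time: 2.57
tool_pos: [0.4732, -0.0132, 0.0342]
tool_rot: [0.001, 0.08, 0.997, -0.0]
contact_force: [-0.7, 0.4, 1.2]
gripper_width: 0.25
```

```bash
python3 - <<'E'
from h import *
print(manip.state()["contact_force"],manip.state()["tool_pos"])
f=cams.grab_frame("scene")[150:270,160:320,::-1];w=cams.grab_frame("wrist")[190:330,170:370,::-1]
cv2.imwrite("pics/a2.png",np.hstack([cv2.resize(f,(400,300),interpolation=2),cv2.resize(w,(400,300),interpolation=2)]))
E
```

```text
[-0.71263189  0.42859031  1.19555183] [ 0.47315772 -0.01322022  0.03415876]
```

View pics/a2.png

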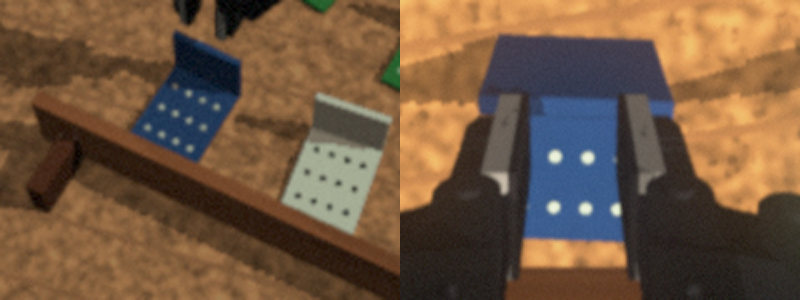

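```bash
python3 - <<'E'
from h import *
np.set_printoptions(precision=4,suppress=True)
cal=cams.get_calibration("wrist");T=cal["cam_to_world"]
print(manip.state()["tool_pos"],T[:3,3])
def px(r,c): return (170+c/2,190+r*140/300)
print("lip base",ray(cal,px(36,575),0),"lip top out",ray(cal,px(98,575),.05),"lead",ray(cal,px(240,575),.006),"fence near",ray(cal,px(268,575),.055),ray(cal,px(268,575),0))
def proj(n,P):
    c=cams.get_calibration(n);p=np.linalg.inv(c["cam_to_world"])@np.r_[P,1];K=c["camera_matrix"]
    return K[0,0]*p[0]/-p[2]+K[0,2],K[1,1]*p[1]/p[2]+K[1,2]
t=manip.state()["tool_pos"]
for d in(-.011,.011):
  for s in(-.011,.011): 
    P=t+d*np.array([.987,-.16,0])+s*np.array([.16,.987,0]); u,v=proj("wrist",P);print("tip",((u-170)*2,(v-190)/.4667)); u,v=proj("scene",P);print(" scene crop",(u-160)*2.5,(v-150)*2.5)
E
```

```text
[ 0.4729 -0.0133  0.0339] [ 0.4001 -0.0007  0.2161]
lip base [[0.4983 0.1301 0.    ]] lip top out [[0.4933 0.1001 0.05  ]] lead [[0.5743 0.1279 0.006 ]] fence near [[0.5429 0.0981 0.055 ]] [[ 0.5916  0.1318 -0.    ]]
tip (np.float64(132.94737610141465), np.float64(32.2243571009162))
 scene crop 204.24276369579587 34.122436348896414
tip (np.float64(205.73399257613949), np.float64(32.19443948755757))
 scene crop 230.3874358986895 45.32213562838194
tip (np.float64(134.204453782631), np.float64(103.66197824446013))
 scene crop 190.47736912892972 56.43839697673961
tip (np.float64(204.6811645049603), np.float64(103.62554144631785))
 scene crop 216.85131889562982 67.90793830322663
```

Correcting for the column offset, the wrist view puts the lip's outer face at x=0.475, the leading edge at 0.551 and the fence face at 0.568. The panel hasn't moved, so there's no contact yet. I'll push on a little and measure the panel's shift.

Emit:
jog_arm:
  targets:
    - [-0.004,0,0,0]
    - [-0.008,0,0,0]
    - [-0.012,0,0,0]
    - [-0.014,0,0,0]
    - [-0.014,0,0,0]

```text
time: 3.08
tool_pos: [0.4865, -0.0155, 0.0335]
tool_rot: [0.0, 0.08, 0.997, 0.0]
contact_force: [-0.5, -0.6, -0.0]
gripper_width: 0.249
```

```bash
cat >> h.py <<'E'
U=np.array([.987,-.16,0])
def look(name):
    cal=cams.get_calibration("wrist");w=cams.grab_frame("wrist")[:,:,::-1];s=cams.grab_frame("scene")[:,:,::-1]
    t=manip.state();print(t["time"],t["tool_pos"].round(4),t["contact_force"].round(1))
    c=cv2.inRange(cv2.cvtColor(w,cv2.COLOR_BGR2HSV),(105,90,20),(130,255,255))
    for x in(248,258,268):
        r=np.where(c[150:330,x])[0]+150
        if len(r): print(x,r.min(),r.max(),"lip base z0",(ray(cal,(x,r.min()-.5),0)@U).round(4),"lead z6",(ray(cal,(x,r.max()+.5),.006)@U).round(4))
    print("tool along U",(t["tool_pos"]@U).round(4))
    cv2.imwrite(name,np.hstack([cv2.resize(s[130:250,160:320],(400,300),interpolation=2),cv2.resize(w[190:330,170:370],(400,300),interpolation=2)]))
E
python3 -c "
from h import *
look('pics/a3.png')"
```

```text
3.1833 [ 0.486  -0.0154  0.0333] [-0.4 -0.6 -0.6]
248 213 285 lip base z0 [0.4889] lead z6 [0.5452]
258 213 286 lip base z0 [0.4889] lead z6 [0.546]
268 213 286 lip base z0 [0.4889] lead z6 [0.546]
tool along U 0.4822
```

View pics/a3.png

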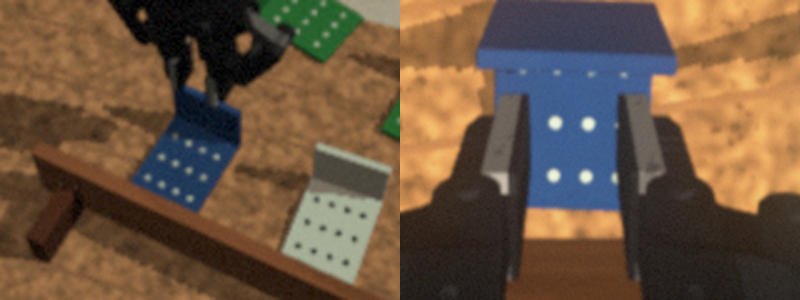

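```bash
python3 - <<'E'
from h import *
s=cams.grab_frame("scene")[145:195,205:265,::-1];t=cams.grab_frame("top")[150:215,225:305,::-1]
cv2.imwrite("pics/z4.png",np.hstack([cv2.resize(s,(480,400),interpolation=2),cv2.resize(t,(300,400),interpolation=2)]))
E
```

```text
(no output)
```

View pics/z4.png

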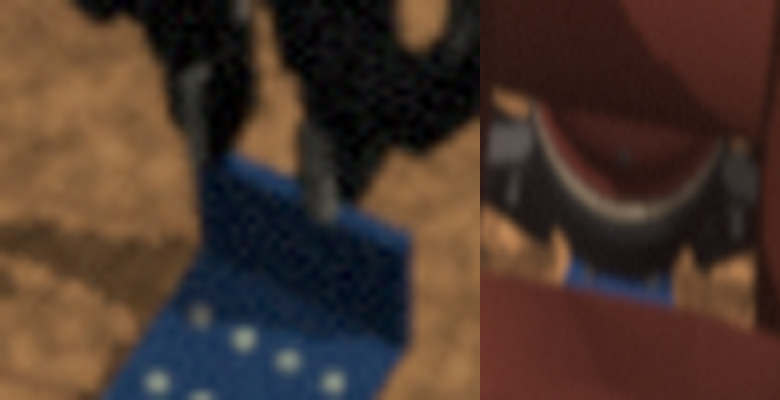

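```bash
python3 - <<'E'
from h import *
a,b=[ray(cams.get_calibration("scene"),(245.2,172.5),z)[0] for z in(0,.1)]
for px in((285,234),(290,234),(290,277)):
  c,d=[ray(cams.get_calibration("wrist"),px,z)[0] for z in(0,.1)]
  M=np.c_[b-a,-(d-c)];s=np.linalg.lstsq(M,c-a,rcond=None)[0]
  print(px,a+s[0]*(b-a),c+s[1]*(d-c))
print(manip.state()["tool_pos"])
E
```

```text
(285, 234) [ 0.48886828 -0.00567645  0.05461673] [0.48726083 0.00136556 0.05406396]
(290, 234) [ 0.4895329  -0.00543474  0.05576333] [0.48722291 0.00403885 0.05510519]
(290, 277) [ 0.50111261 -0.00122335  0.07574072] [5.00852395e-01 1.28218872e-04 7.56066327e-02]
[ 0.48587153 -0.01540856  0.03328579]
```

The tips triangulate to z≈0.054, about 20 mm above the nominal TCP at this opening, so they passed over the lip without touching. I'll back off and go lower.

Emit:
jog_arm:
  targets:
    - [0.015,0,-0.01,0]
    - [0.04,0,-0.01,0]
    - [0.045,0,0.01,0]
    - [0.045,0,0.023,0]
    - [0.045,0,0.023,0]

```text
time: 3.7
tool_pos: [0.4387, -0.0076, 0.0078]
tool_rot: [-0.002, 0.08, 0.997, 0.0]
contact_force: [-0.9, 0.0, -1.1]
gripper_width: 0.252
```

Emit:
jog_arm:
  targets:
    - [-0.007,0,0,0]
    - [-0.014,0,0,0]
    - [-0.021,0,0,0]
    - [-0.028,0,0,0]
    - [-0.033,0,0,0]

```text
time: 4.12
tool_pos: [0.4762, -0.0139, 0.0113]
tool_rot: [0.001, 0.08, 0.997, -0.0]
contact_force: [0.5, -0.4, -0.4]
gripper_width: 0.251
```

```bash
python3 -c "
from h import *
look('pics/a5.png')"
```

```text
4.2167 [ 0.4759 -0.0139  0.0112] [ 0.1 -0.3  4.8]
248 249 317 lip base z0 [0.4959] lead z6 [0.5459]
258 249 317 lip base z0 [0.4959] lead z6 [0.5459]
268 239 318 lip base z0 [0.4886] lead z6 [0.5467]
tool along U 0.4719
```

View pics/a5.png

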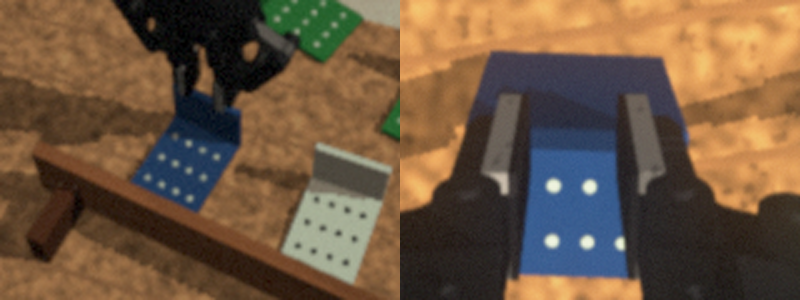

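```bash
python3 - <<'E'
from h import *
t=manip.state();print(t["contact_force"],t["tool_pos"],t["joint_pos"])
s=cams.grab_frame("scene")[145:195,205:265,::-1]
w=cams.grab_frame("wrist")[200:290,195:315,::-1]
cv2.imwrite("pics/z6.png",np.vstack([cv2.resize(s,(480,300),interpolation=2),cv2.resize(w,(480,300),interpolation=2)]))
t=manip.state();print(t["contact_force"],t["tool_pos"])
E
```

```text
[ 0.1458647  -0.3254476   4.82849432] [ 0.47587581 -0.01386342  0.01116392] [-1.85591762e-01 -1.19430658e-01  2.10199061e+00 -4.40704516e-05
  1.15763373e+00 -1.59533274e+00]
[-0.19867723 -0.49201465  3.323984  ] [ 0.47528886 -0.01373177  0.01119385]
```

View pics/z6.png

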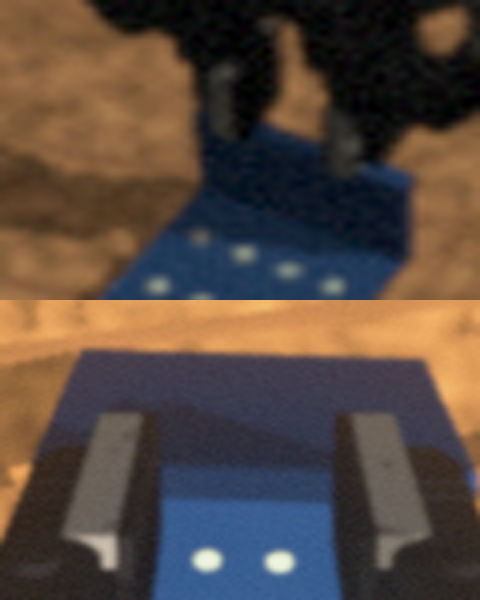

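```bash
python3 - <<'E'
from h import *
cal=cams.get_calibration("wrist")
for v,z in((215,0),(249.5,.05),(259.5,.05),(259.5,.0)): print(v,z,(ray(cal,(258,v),z)@U).round(4))
sc=cams.get_calibration("scene")
# lip top edge in scene: left (205,100) right (412,180) crop; lip inner base corners (200,185),(405,258)
for x,y in((205,100),(412,180),(345,172),(230,138)):
    p=(205+x/8,145+y/6); print((x,y),[ray(sc,p,z)[0].round(4)[:2].tolist()+[round(float((ray(sc,p,z)@U)[0]),4)] for z in(.03,.05)])
a,b=[ray(sc,(205+345/8,145+172/6),z)[0] for z in(0,.1)]
for px in((284,234),(289,234)):
  c,d=[ray(cal,px,z)[0] for z in(0,.1)]
  s=np.linalg.lstsq(np.c_[b-a,-(d-c)],c-a,rcond=None)[0]; print(px,a+s[0]*(b-a),c+s[1]*(d-c))
E
```

```text
215 0 [0.471]
249.5 0.05 [0.4702]
259.5 0.05 [0.4757]
259.5 0.0 [0.5031]
(205, 100) [[0.4601, -0.0446, 0.4612], [0.4721, -0.0394, 0.4723]]
(412, 180) [[0.4734, 0.0108, 0.4655], [0.4851, 0.0144, 0.4764]]
(345, 172) [[0.4754, -0.0049, 0.47], [0.4869, -0.0008, 0.4808]]
(230, 138) [[0.4717, -0.0344, 0.4711], [0.4834, -0.0295, 0.4818]]
(284, 234) [ 0.47745428 -0.004156    0.033593  ] [0.47602584 0.00245284 0.0330838 ]
(289, 234) [ 0.47809629 -0.00393172  0.03470277] [0.47600031 0.0051125  0.03408759]
```

Reading the views together: the 22 mm deep tips sit at about z≈0.05, roughly 40 mm above the reported TCP, and are grazing the top of the lip, which explains the +4.8 N. The panel hasn't moved: lip outer face at U=0.4705. I'll back off and go lower, checking the force as I descend.

Emit:
jog_arm:
  targets:
    - [0,0,-0.012,0]
    - [0.02,0,-0.012,0]
    - [0.04,0,-0.012,0]
    - [0.04,0,0.0,0]
    - [0.04,0,0.005,0]

```text
time: 4.73
tool_pos: [0.4333, -0.0068, 0.005]
tool_rot: [-0.0, 0.08, 0.997, 0.0]
contact_force: [0.9, -0.0, -0.8]
gripper_width: 0.25
```

Emit:
jog_arm:
  targets:
    - [0,0,0.003,0]
    - [0,0,0.006,0]
    - [0,0,0.006,0]

```text
time: 4.98
tool_pos: [0.4346, -0.0071, -0.0009]
tool_rot: [-0.001, 0.08, 0.997, 0.0]
contact_force: [-0.2, -0.2, 0.4]
gripper_width: 0.251
```

```bash
python3 -c "
from h import *
look('pics/a7.png')"
```

```text
5.0833 [ 4.35e-01 -7.20e-03 -4.00e-04] [-0.2 -1.   0.5]
248 296 329 lip base z0 [0.4816] lead z6 [0.5033]
258 298 329 lip base z0 [0.4831] lead z6 [0.5033]
268 295 329 lip base z0 [0.4808] lead z6 [0.5033]
tool along U 0.4305
```

View pics/a7.png

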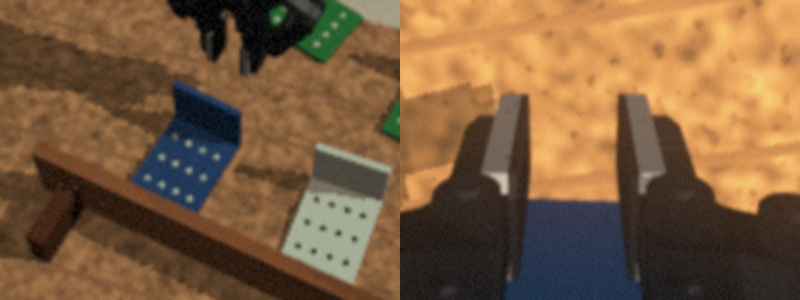

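```bash
python3 - <<'E'
from h import *
sc=cams.get_calibration("scene");t=manip.state()["tool_pos"];V=np.array([.16,.987,0])
for z in(.01,.02,.03,.04,.05):
  p=ray(sc,[(260,159.2),(244.8,154)],z); print(z,((p-t)@U).round(4),((p-t)@V).round(4))
E
```

```text
0.01 [-0.0112 -0.0087] [ 0.0084 -0.0237]
0.02 [-0.0052 -0.0027] [ 0.0113 -0.0204]
0.03 [0.0007 0.0032] [ 0.0141 -0.0171]
0.04 [0.0067 0.0091] [ 0.0169 -0.0138]
0.05 [0.0126 0.015 ] [ 0.0198 -0.0105]
```

With TCP z=0 the tips are at about z≈0.035, which is the height I want. Now I'll push.

Emit:
jog_arm:
  targets:
    - [-0.008,0,0.003,0]
    - [-0.016,0,0.003,0]
    - [-0.024,0,0.003,0]
    - [-0.03,0,0.003,0]
    - [-0.035,0,0.003,0]

```text
time: 5.5
tool_pos: [0.4703, -0.0129, -0.0033]
tool_rot: [0.0, 0.08, 0.997, -0.0]
contact_force: [-0.8, 1.7, 0.3]
gripper_width: 0.247
```

Emit:
jog_arm:
  targets:
    - [-0.003,0,0,0]
    - [-0.006,0,0,0]
    - [-0.008,0,0,0]
    - [-0.008,0,0,0]

```text
time: 5.83
tool_pos: [0.4775, -0.0141, -0.0036]
tool_rot: [0.0, 0.08, 0.997, -0.0]
contact_force: [-0.2, 0.3, -0.5]
gripper_width: 0.249
```

```bash
python3 -c "
from h import *
look('pics/a8.png')"
```

```text
5.9333 [ 0.4771 -0.0139 -0.0037] [0.4 0.5 0.4]
248 277 328 lip base z0 [0.5093] lead z6 [0.5438]
258 281 329 lip base z0 [0.5122] lead z6 [0.5446]
268 277 328 lip base z0 [0.5093] lead z6 [0.5438]
tool along U 0.4731
```

```bash
cat >> h.py <<'E'
def num():
    t=manip.state();cal=cams.get_calibration("wrist");w=cams.grab_frame("wrist")[:,:,::-1];s=cams.grab_frame("scene")[:,:,::-1]
    print(round(t["time"],2),"tool",t["tool_pos"].round(4),"U",(t["tool_pos"]@U).round(4),"F",t["contact_force"].round(1))
    hs=cv2.cvtColor(w,cv2.COLOR_BGR2HSV)
    m=cv2.inRange(hs,(100,60,15),(135,255,255));b=cv2.inRange(hs,(100,60,100),(135,255,255))
    for x in(250,258,266):
        r=np.where(m[150:,x])[0]+150;q=np.where(b[150:,x])[0]+150
        if len(r): print(x,r.min(),r.max(),"base z0",(ray(cal,(x,r.min()-.5),0)@U).round(4),"top z50",(ray(cal,(x,r.min()-.5),.05)@U).round(4),"lead z6",(ray(cal,(x,r.max()+.5),.006)@U).round(4),"bright",(q.min(),q.max()) if len(q) else None)
    c=blob(cv2.inRange(cv2.cvtColor(s,cv2.COLOR_BGR2HSV),(105,80,25),(132,255,255)))
    print("scene",cv2.approxPolyDP(c,2.5,True)[:,0].tolist())
    return w,s
E
python3 -c "
from h import *
num()"
```

```text
5.93 tool [ 0.4771 -0.0139 -0.0037] U 0.4731 F [0.4 0.5 0.4]
250 248 383 base z0 [0.4885] top z50 [0.4636] lead z6 [0.5887] bright (np.int64(297), np.int64(347))
258 252 381 base z0 [0.4913] top z50 [0.4655] lead z6 [0.587] bright (np.int64(297), np.int64(348))
266 256 383 base z0 [0.494] top z50 [0.4675] lead z6 [0.5887] bright (np.int64(296), np.int64(346))
scene [[227, 169], [228, 181], [214, 202], [239, 214], [252, 192], [252, 180]]
```

```bash
python3 -c "
from h import *
cal=cams.get_calibration('wrist');print(ray(cal,(258,348),.006)@U, ray(cal,(258,296),.05)@U)
sc=cams.get_calibration('scene')
print(ray(sc,[(230,163),(255,175)],.05)@U,ray(sc,[(227,169),(252,180)],.05)@U)
w=cams.grab_frame('wrist');print([w[v,258].tolist() for v in range(344,384,3)])"
```

```text
[0.55870359] [0.48839104]
[0.47535365 0.47766846] [0.48921613 0.48944221]
[[46, 89, 142], [46, 84, 135], [19, 29, 40], [21, 28, 32], [28, 30, 39], [23, 24, 34], [17, 23, 34], [20, 26, 29], [25, 27, 31], [19, 22, 28], [17, 21, 29], [24, 26, 28], [24, 24, 31], [19, 16, 24]]
```

Everything agrees now: the panel is being pushed and sits parallel, with its lip outer face at U≈0.4835 and about 5 mm left to the fence. I'll close the gap, then begin the arc.

Emit:
jog_arm:
  targets:
    - [-0.004,0,0,0]
    - [-0.006,0,0,0]
    - [-0.0065,0,0,0]

```text
time: 6.33
tool_pos: [0.479, -0.0142, -0.0046]
tool_rot: [-0.006, 0.08, 0.997, 0.0]
contact_force: [-15.1, 2.2, 9.7]
gripper_width: 0.252
```

Emit:
jog_arm:
  targets:
    - [-0.003,0,-0.0062,0]
    - [-0.006,0,-0.0125,0]
    - [-0.01,0,-0.0185,0]
    - [-0.014,0,-0.0238,0]
    - [-0.014,0,-0.0238,0]

```text
time: 6.75
tool_pos: [0.4978, -0.0173, 0.0216]
tool_rot: [-0.0, 0.08, 0.997, 0.0]
contact_force: [-5.5, 1.3, 5.6]
gripper_width: 0.251
```

```bash
python3 -c "
from h import *
w,s=num()
cv2.imwrite('pics/a9.png',np.hstack([cv2.resize(s[130:250,160:320],(400,300),interpolation=2),cv2.resize(w[190:384,150:370],(400,300),interpolation=2)]))"
```

```text
6.75 tool [ 0.4978 -0.0173  0.0216] U 0.4941 F [-5.5  1.3  5.6]
250 223 301 base z0 [0.5031] top z50 [0.4828] lead z6 [0.5619] bright (np.int64(223), np.int64(235))
258 223 301 base z0 [0.5031] top z50 [0.4828] lead z6 [0.5619] bright (np.int64(223), np.int64(244))
266 223 302 base z0 [0.5031] top z50 [0.4828] lead z6 [0.5628] bright (np.int64(223), np.int64(301))
scene [[219, 172], [224, 180], [213, 202], [239, 213], [250, 187], [240, 179]]
```

View pics/a9.png

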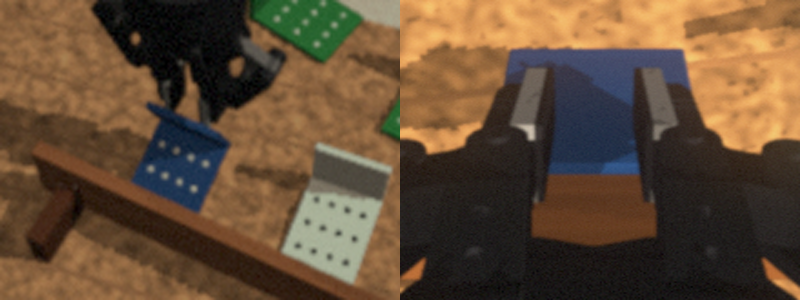

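The panel has tipped up about 20°, with its leading edge at the board foot and the lip leaning forward. That matches the plan, so I'll continue the arc.

Emit:
jog_arm:
  targets:
    - [-0.005,0,-0.005,0]
    - [-0.01,0,-0.0096,0]
    - [-0.0156,0,-0.0136,0]
    - [-0.0214,0,-0.0172,0]
    - [-0.0277,0,-0.02,0]

```text
time: 7.27
tool_pos: [0.5259, -0.0219, 0.0408]
tool_rot: [0.001, 0.08, 0.997, -0.0]
contact_force: [-1.1, 0.4, -0.2]
gripper_width: 0.249
```

```bash
python3 -c "
from h import *
w,s=num()"
```

```text
7.27 tool [ 0.5259 -0.0219  0.0408] U 0.5225 F [-1.1  0.4 -0.2]
250 202 293 base z0 [0.5229] top z50 [0.5062] lead z6 [0.5971] bright (np.int64(202), np.int64(293))
258 203 293 base z0 [0.5237] top z50 [0.5068] lead z6 [0.5971] bright (np.int64(203), np.int64(293))
266 202 293 base z0 [0.5229] top z50 [0.5062] lead z6 [0.5971] bright (np.int64(202), np.int64(293))
scene [[210, 181], [216, 185], [212, 201], [237, 213], [246, 187], [240, 184], [231, 188], [230, 180], [223, 176], [220, 182]]
```

At about 45°, the panel's rear edge is at U≈0.506, z≈0.05, as predicted. Continuing the arc.

Emit:
jog_arm:
  targets:
    - [-0.0064,0,-0.0024,0]
    - [-0.013,0,-0.004,0]
    - [-0.02,0,-0.0053,0]
    - [-0.027,0,-0.0058,0]
    - [-0.034,0,-0.0055,0]

```text
time: 7.78
tool_pos: [0.5591, -0.0273, 0.0456]
tool_rot: [0.0, 0.08, 0.997, 0.0]
contact_force: [-0.4, -0.4, 0.1]
gripper_width: 0.254
```

```bash
python3 -c "
from h import *
w,s=num()"
```

```text
7.78 tool [ 0.5591 -0.0273  0.0456] U 0.5562 F [-0.4 -0.4  0.1]
250 192 288 base z0 [0.5503] top z50 [0.5354] lead z6 [0.6294] bright (np.int64(192), np.int64(288))
258 192 288 base z0 [0.5503] top z50 [0.5354] lead z6 [0.6294] bright (np.int64(192), np.int64(288))
266 192 288 base z0 [0.5503] top z50 [0.5354] lead z6 [0.6294] bright (np.int64(192), np.int64(288))
scene [[199, 198], [223, 210], [233, 209], [236, 212], [239, 194], [221, 202], [220, 189], [216, 185], [211, 195], [204, 192]]
```

Emit:
jog_arm:
  targets:
    - [-0.007,0,0.0008,0]
    - [-0.014,0,0.0022,0]
    - [-0.0175,0,0.0032,0]
    - [-0.021,0,0.0041,0]
    - [-0.024,0,0.0052,0]

```text
time: 8.3
tool_pos: [0.5822, -0.031, 0.0401]
tool_rot: [-0.0, 0.08, 0.997, 0.0]
contact_force: [0.5, -0.8, 0.1]
gripper_width: 0.246
```

```bash
python3 -c "
from h import *
w,s=num()
cal=cams.get_calibration('wrist')
print(ray(cal,(258,190),.076)@U)"
```

```text
8.3 tool [ 0.5822 -0.031   0.0401] U 0.5795 F [ 0.5 -0.8  0.1]
250 185 292 base z0 [0.5666] top z50 [0.5529] lead z6 [0.6525] bright (np.int64(205), np.int64(292))
258 176 291 base z0 [0.5599] top z50 [0.5478] lead z6 [0.6516] bright (np.int64(205), np.int64(291))
266 177 291 base z0 [0.5606] top z50 [0.5483] lead z6 [0.6516] bright (np.int64(205), np.int64(291))
scene [[190, 214], [219, 228], [233, 208], [215, 215], [213, 202], [209, 199], [204, 208], [198, 204]]
[0.54847924]
```

The rear edge is now at U≈0.556, which is the face minus 6 mm, so the panel is upright. I'll lift straight off it and retreat.

Emit:
jog_arm:
  targets:
    - [0,0,-0.006,0]
    - [0,0,-0.02,0]
    - [0,0,-0.05,0]
    - [0,0,-0.09,0]
    - [0.02,0,-0.12,0]

```text
time: 8.82
tool_pos: [0.5646, -0.0284, 0.1651]
tool_rot: [0.002, 0.081, 0.997, -0.0]
contact_force: [0.3, -0.0, 1.1]
gripper_width: 0.247
```

Emit:
jog_arm:
  targets:
    - [0.04,0,0,0]
    - [0.08,0,0,0]
    - [0.12,0,-0.01,0]
    - [0.12,0,-0.01,0]
    - [0.12,0,-0.01,0]

```text
time: 9.23
tool_pos: [0.4433, -0.0083, 0.1731]
tool_rot: [0.003, 0.08, 0.997, -0.0]
contact_force: [0.2, -0.2, 0.2]
gripper_width: 0.251
```

```bash
python3 -c "
from h import *
w,s=num()
t=cams.grab_frame('top')[:,:,::-1]
for n,f,p in(('scene',s,cv2.imread('pics/scene0.png')),):
  for k,lo,hi in(('orange',(5,170,120),(16,255,255)),('white',(30,0,120),(90,60,255))):
    for g in(p,f):
      m=cv2.inRange(cv2.cvtColor(g,cv2.COLOR_BGR2HSV),lo,hi);m[:180]=0;m[290:]=0;m[:,:265]=0;m[:,395:]=0
      M=cv2.moments(blob(m));print(k,M['m00'],M['m10']/M['m00'],M['m01']/M['m00'])
cv2.imwrite('pics/end.png',np.hstack([cv2.resize(s[150:310,160:410],(400,256),interpolation=2),cv2.resize(w[192:,128:384],(400,256),interpolation=2)]))"
```

```text
9.23 tool [ 0.4433 -0.0083  0.1731] U 0.4389 F [ 0.2 -0.2  0.2]
250 265 332 base z0 [0.5673] top z50 [0.5387] lead z6 [0.665] bright (np.int64(293), np.int64(332))
258 262 332 base z0 [0.5631] top z50 [0.5351] lead z6 [0.665] bright (np.int64(293), np.int64(332))
266 259 332 base z0 [0.559] top z50 [0.5315] lead z6 [0.665] bright (np.int64(293), np.int64(332))
scene [[205, 193], [190, 215], [220, 228], [228, 213], [233, 211], [233, 206]]
orange 967.5 359.0125753660637 246.65460809646854
orange 965.0 358.99119170984454 246.64715025906736
white 864.5 292.5376903797956 222.3127048390206
white 861.5 292.4588895337589 222.35809634358677
```

View pics/end.png

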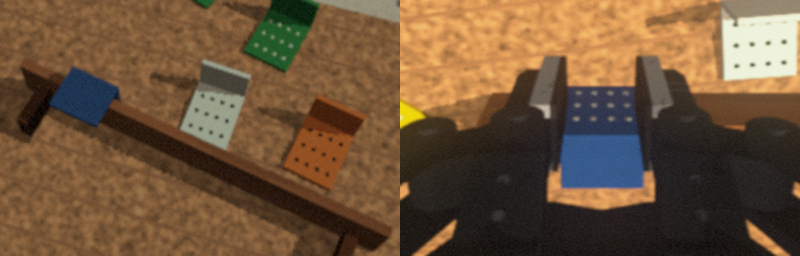

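The panel stands against the board with its lip over the top. White and orange haven't moved (centroids shifted by less than 0.1 px), and the gripper is clear.

```bash
python3 -c "
from h import *
print(ray(cams.get_calibration('wrist'),(258,292.5),.076)@U); print(manip.job_done())"
```

```text
[0.55513402]
the job is handed in; nothing more can be done
None
```

The blue panel is standing upright against the fence board, with its lip reaching over the top. I handed the job in at about 9.3 s of the 35 s allowed. I pushed the lip until the leading edge met the board, then followed the lip's arc with the fingertips. Once the panel was up, I lifted straight off and backed away.

**Last checks:**
- **Upright:** the panel's top rear edge measured 0.555 m along the push direction. It should be about 0.557 m, so it agrees within the 2 mm calibration.
- **Other panels:** the orange and white panels moved less than 0.1 px in the scene camera.
- **Clear of everything:** the gripper is well away, and the contact force reads about zero.
- **Forces:** the highest I saw was about 18 N, as the panel met the board. I only read the force at the end of each move.

**What disagreed:** at the small finger opening I used, the fingertips sat about 35–40 mm above the reported TCP. The first two approaches passed over the lip; the second grazed it with about 5 N but did not move the panel. I corrected the height from the images and pushed on the third approach.

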